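Load an LED bar into the test jig and clamp it with the screw-down knob

TASK

Load the silver LED bar into the orange test jig: keep it tilted while you push its copper end into the brass spring contact, then tip the other end down behind the end stop so that the bar lies flat in its bay. Then turn the black knob clockwise until its rubber pad just meets the bar, and about 30 degrees more, so that the bar is held firmly but not crushed, and let go. Leave the blue LED bar where it is.

Things in the scene. Friction and masses are not known exactly. Their poses are not given: they have to be found in the camera images.
- bar: Silver aluminium LED bar, white top with yellow LEDs, 180 x 26 x 14 mm (x, y, z), about 130 g. Origin: centre of its underside; +x points along it to the copper end, z up. It starts flat on a black rest.
- bar_copper (a point): Centre of the bar's copper end face, 7 mm above its underside.
- bar_plain (a point): Centre of the bar's other, plain end face, 7 mm above its underside.
- rest_a: Black rest that carries the silver bar, fixed. Origin on the table under its middle, x along the bar. Two saddles, 12 mm wide, centred 78 mm from the middle, hold the bar's underside 24 mm above the table; between them is only a 5 mm high foot, so the bar can be gripped across its 26 mm width there.
- bar_blue: Blue LED bar of the same size on a rest like the other; a bystander to be left alone. Origin: centre of its underside.
- fixture: Orange test jig, fixed, 250 x 96 mm, base plate 12 mm high. Origin on the table under the bay; +x along the bay to the spring contact, z up. Two black ledges (x -91 to -68 and 42 to 87 mm) carry the bar's underside at z = 32 mm, between them the bay is open down to the plate. Side cheeks 30 mm apart, tops at z = 45 mm, at x -91 to -75 and 71 to 87 mm.
- seat (a point): Where the centre of the bar's underside lies when seated: x = -1, y = 0, z = 32 mm in the jig's frame. The bar then lies along the jig's x, copper end to +x, and spans x = -91 to 89 mm.
- stop_top (a point): Top edge of the end stop's upright face, which holds the plain end: x = -91 mm, y = 0, z = 43 mm in the jig's frame.
- contact_face (a point): Centre of the brass spring contact's face at rest (this point does not move): x = 83 mm, y = 0 in the jig's frame; the face spans z = 32 to 41 mm and is 16 mm wide. The black housing behind it begins at x = 99 mm and is 52 mm high.
- contact (a joint): Push-in of the brass contact towards the jig's +x (m), 0 at rest, 0.012 at most; 2 N to start it, then 1 N more per mm. At rest the bay is 6 mm shorter than the bar. A bar held level above the end stop passes over the contact: the copper end must go in low, with the bar tilted about 10 to 12 degrees, its top passing under the raised pad.
- bracket_top (a point): Top of the clamp arm on the screw's axis, z = 92 mm, x = 60, y = 0 in the jig's frame. The arm (26 mm wide, z 80 to 92 mm) reaches over the bay from an aluminium post at y 30 to 44 mm.
- stem: Clamp screw with knob and pad; origin: centre of the knob, z up. Knob: black, round, 36 mm in diameter, 24 mm high, red mark on top. Clockwise turning (from above) sinks it 6 mm per rad, at most 29 mm, from z = 134 mm. Its 18 mm rubber pad is sprung (6 N per mm, 6 mm) and starts 12 to 20 mm above a seated bar: its reach below the knob is set differently each time, so feel for the touch.
- knob (a joint): Turn of the knob (rad): 0 fully raised, growing clockwise seen from above, 4.8 at most. Steady friction of about 0.2 N m; it stays where it is left. Once the pad presses on the bar it resists turning with a further 0.2 N m or so per rad, felt as a counterclockwise torque on the hand or, where the hand bears down, as an upward push (6 mN m per N).

How it is judged:
By the outcome, as a careful person would: the job done as asked, in the order asked, and still so for the second after the job is handed in, with the robot touching nothing.
It also fails if it takes over 72 s, if anything falls off the work surface, if the arm or the gripper's body presses on something with over 40 N, if the wrist force passes 120 N, or if a joint passes its speed limit or range.

ROBOT

A 7-joint arm with a two-finger parallel gripper is mounted at the origin on the work surface. World frame = base frame: x ahead of the robot, y to its left, z up, the work surface at z = 0. Lengths are in m, angles in rad, forces in N, time in s.
With the tool pointing down it reaches from about 0.375 to 0.925 m from the base axis. Payload 3.1 kg.
Tool frame: the origin (TCP) lies between the finger pads; the fingertips stand 19 mm ahead of it and the grasp point (between the pads) is the TCP; z points along the fingers, y is the line along which they close (so a half turn about z gives the same grasp; the last joint's range is limited). The gripper opens to 85 mm and grips with 20 to 120 N. Pads are 22 mm wide; open, the fingers measure 114 mm over their backs; the gripper's body (76 mm by 85 mm) begins 54 mm behind the grasp point. The pads swing forward as they close: fully open they stand 13 mm farther back than shut.
Start: joints at [-1.266, 0.383, 0.044, 1.598, -0.018, 1.161, -0.05], TCP at [0.255, 0.598, 0.25] pointing down, gripper open.
Joint ranges: [-2.61, 2.61], [-0.41, 2.15], [-1.48, 1.57], [0, 2.5], [-1.57, 4.71], [0.05, 1.97], [-2.85, 2.85]. Speed limits (rad/s): [2.79, 2.79, 3.14, 3.14, 3.14, 3.14, 3.14].

INTERFACE

Orientations are given as a unit quaternion [x, y, z, w].
In Python, from bench import move_ptp, movel, move_j, move_gripper, pause, inverse_kinematics, read_camera, camera_params, MotionError, sign_off, look_for, tip_of, read_time_s, read_qpos, read_joint_vel, read_effort, read_eef_pos, read_tcp_rot, read_ft_force, read_ft_torque, read_finger_gap, read_grasp_force gives the robot as it stands. Calls block until the motion is done:
- move_ptp(position, orientation): joint-space move of the TCP to a pose.
- movel(position, orientation=None, speed=0.15): straight line of the TCP; orientation=None keeps the orientation; speed is the mean speed in m/s.
- move_j(angles): joint-space move.
- move_gripper(opening, effort=None): finger opening in m; effort is the grip in N (None keeps the last); returns when the fingers have stopped.
- pause(seconds).
- inverse_kinematics(position, orientation): joint angles nearest the present ones, or None.
- read_camera(name): name is "scene" or "top"; returns the picture (400x640x3 uint8, red, green, blue); there is no depth.
- camera_params(name): a dict with "K" (3x3 intrinsics, pixels), "camera_from_world" (4x4, takes a point from world to camera coordinates). Camera axes: x right, y down, z forward; pixel columns grow to the right and rows downward; lengths in m; the calibration is good to about 2 mm. A picture is of the moment at which its call begins. camera_params takes no time and is no camera call.
A pose or a line that the arm cannot do raises MotionError and nothing moves.
- sign_off(): hands the job in; it is judged then, once.
Trained networks look in the newest picture that a camera, given by its name, has taken for a name from the list of things; names that differ only in an ending like _2 or _b are one class to them, and where a whole thing is asked for, a point or a joint stands for the part that bears it (a point fixed in the world has none). Each returns a list of dicts, best first, with "confidence" (0 to 1); they miss things now and then, are a little off and sometimes report something else, mostly with a low value. They report only what shows in the picture. A call takes as long as a camera call.
- look_for(camera, name): "at" ([column, row] in pixels, amid what is visible of it).
- tip_of(camera, name): "at" ([column, row] in pixels: a listed point, or the origin of a listed thing).
Readings, each from a call of its own:
- read_time_s(): time.
- read_qpos(): joint angles.
- read_joint_vel(): joint speeds.
- read_effort(): joint torques, N m.
- read_eef_pos(): TCP position.
- read_tcp_rot(): TCP orientation.
- read_ft_force(): force on the tool from outside, world axes, zero at the start.
- read_ft_torque(): the same for the moment, N m.
- read_finger_gap(): finger opening in m.
- read_grasp_force(): force on a finger pad.
Only numpy, scipy, OpenCV 4.12 (cv2) and the standard library are available. Lean on these libraries where they do the work, as an engineer would, in place of code of your own. Each camera call takes 0.05 s, during which the arm holds its last target. There are 200 camera calls.

## Working session

There is one attempt and no reset: what is moved stays moved. The work goes in short steps, each a Python script; the robot and the scene stay as the last script left them, time stands still between calls to the robot, and variables do not carry over. Pictures are saved under pics/ and viewed, at most 10 in all, crops included, and the job is handed in when it is done.

```bash
ls; mkdir -p pics; cat > h.py <<'E'
import numpy as np, cv2
from bench import *
from scipy.spatial.transform import Rotation as R
def P(n):
    c=camera_params(n); return np.array(c["K"])@np.array(c["camera_from_world"])[:3]
def tri(pa,pb):
    X=cv2.triangulatePoints(P("scene"),P("top"),np.array(pa,float).reshape(2,1),np.array(pb,float).reshape(2,1)).ravel(); return X[:3]/X[3]
def proj(n,X):
    p=P(n)@np.append(X,1); return p[:2]/p[2]
E
python3 - <<'E'
from h import *
for n in("scene","top"):
    im=read_camera(n); cv2.imwrite(f"pics/{n}0.png",im[:,:,::-1])
D={}
for t in["bar_copper","bar_plain","bar","rest_a","bar_blue","fixture","seat","stop_top","contact_face","bracket_top","stem"]:
    for n in("scene","top"):
        r=tip_of(n,t); D[t,n]=r
        print(t,n,[(np.round(d["at"],1).tolist(),round(d["confidence"],2)) for d in r[:3]])
    if D[t,"scene"] and D[t,"top"]: print("   ",np.round(tri(D[t,"scene"][0]["at"],D[t,"top"][0]["at"]),4))
print(read_time_s())
for n in("scene","top"):
    c=camera_params(n); T=np.array(c["camera_from_world"]); print(n,np.round(-T[:3,:3].T@T[:3,3],3))
E
```

```text
pics
bar_copper scene [([267.4, 225.3], 0.97)]
bar_copper top [([352.3, 229.4], 0.93)]
    [ 0.4715 -0.1455  0.0394]
bar_plain scene [([215.8, 282.5], 0.75)]
bar_plain top [([426.3, 239.6], 0.78)]
    [ 0.4489 -0.3153  0.0452]
bar scene [([243.4, 258.5], 0.81)]
bar top [([389.5, 236.6], 0.84)]
    [ 0.4573 -0.2345  0.0153]
rest_a scene [([245.9, 256.8], 0.58)]
rest_a top [([388.6, 232.5], 0.52)]
    [ 0.4656 -0.2312  0.0268]
bar_blue scene [([303.4, 271.2], 0.73), ([344.1, 135.9], 0.63)]
bar_blue top [([381.9, 179.8], 0.74)]
    [ 0.5923 -0.2108  0.0331]
fixture scene [([340.2, 174.9], 0.85)]
fixture top [([255.8, 201.1], 0.85)]
    [ 0.5424  0.0836 -0.0044]
seat scene [([339.4, 167.9], 0.84), ([345.9, 134.4], 0.72)]
seat top [([254.5, 197.7], 0.92)]
    [0.5442 0.0814 0.0315]
stop_top scene [([327.9, 193.2], 0.61)]
stop_top top [([291.8, 193.2], 0.7)]
    [ 0.5547 -0.0045  0.0385]
contact_face scene [([348.6, 142.9], 0.97), ([244.2, 257.7], 0.72)]
contact_face top [([217.5, 201.5], 0.59)]
    [0.5329 0.1642 0.0361]
bracket_top scene [([344.8, 136.6], 0.86), ([266.4, 223.7], 0.6)]
bracket_top top [([222.2, 199.3], 0.67)]
    [0.5318 0.1445 0.0822]
stem scene [([350.1, 122.8], 0.72)]
stem top [([215.5, 194.7], 0.77), ([390.6, 235.3], 0.6)]
    [0.5379 0.1517 0.1285]
1.2
scene [ 0.795 -0.506  0.896]
top [ 0.423 -0.042  1.156]
```

```bash
python3 - <<'E'
import cv2
a=cv2.imread("pics/top0.png")[150:290,170:470]; b=cv2.imread("pics/scene0.png")[95:310,180:420]
cv2.imwrite("pics/t0c.png",cv2.resize(a,None,fx=2.66,fy=2.66,interpolation=2)); cv2.imwrite("pics/s0c.png",cv2.resize(b,None,fx=2.7,fy=2.7,interpolation=2))
E
```

```text
(no output)
```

View pics/t0c.png

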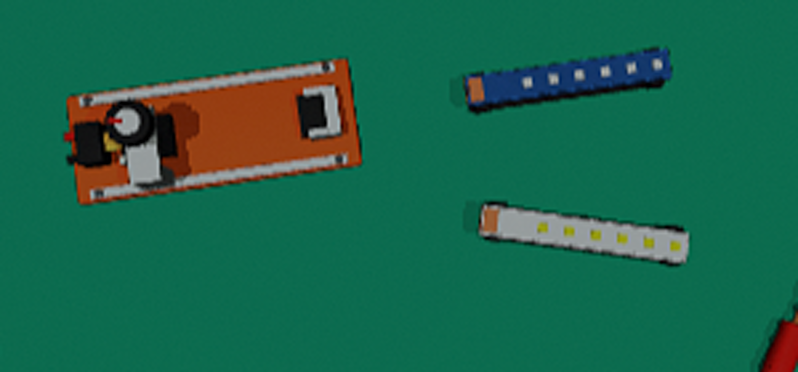

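View pics/s0c.png

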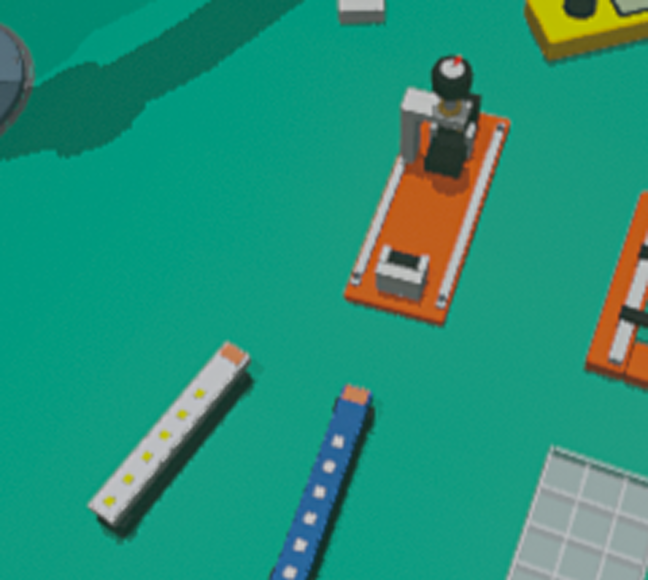

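```bash
cat > fit.py <<'E'
from h import *
from scipy.optimize import minimize
def hullmask(n,pts,S=8):
    uv=np.array([proj(n,p) for p in pts]); m=np.zeros((400,640),np.float32)
    h=cv2.convexHull(uv.astype(np.float32)).reshape(-1,2)
    x0,y0=np.floor(h.min(0)).astype(int)-2; x1,y1=np.ceil(h.max(0)).astype(int)+2
    b=np.zeros(((y1-y0)*S,(x1-x0)*S),np.float32)
    cv2.fillConvexPoly(b,np.round(((h-[x0,y0]+.5)*S-.5)*16).astype(np.int32),1,shift=4)
    m[y0:y1,x0:x1]=cv2.resize(b,(x1-x0,y1-y0),interpolation=cv2.INTER_AREA); return m
def box(p,L,W,z0,z1):
    c,s=np.cos(p[2]),np.sin(p[2])
    return [[p[0]+c*a*L/2-s*b*W/2,p[1]+s*a*L/2+c*b*W/2,z] for a in(-1,1) for b in(-1,1) for z in(z0,z1)]
def comp(m,at):
    m=cv2.morphologyEx(m.astype(np.uint8),cv2.MORPH_CLOSE,np.ones((3,3)))
    k,l,st,c=cv2.connectedComponentsWithStats(m)
    i=min(range(1,k),key=lambda i:np.hypot(*(c[i]-at))+(1e3 if st[i,4]<60 else 0)); return (l==i)
def hull(m):
    c=np.argwhere(m)[:,::-1].astype(np.int32); o=np.zeros(m.shape,np.uint8); cv2.fillConvexPoly(o,cv2.convexHull(c),1); return o.astype(np.float32)
def fit(masks,p0,L,W,z0,z1):
    f=lambda p:sum(np.abs(hullmask(n,box(p,L,W,z0,z1))-m).sum()/m.sum() for n,m in masks.items())
    r=minimize(f,p0,method="Nelder-Mead",options=dict(initial_simplex=np.array(p0)+np.array([[0,0,0],[.006,0,0],[0,.006,0],[0,0,.05]]),xatol=1e-5,fatol=1e-5)); return r.x,r.fun
E
python3 - <<'E'
from fit import *
im={n:cv2.imread(f"pics/{n}0.png") for n in("scene","top")}
J,B={}, {}
for n in im:
    h=cv2.cvtColor(im[n],cv2.COLOR_BGR2HSV); H,S,V=cv2.split(h)
    J[n]=hull(comp((H<14)&(S>150)&(V>60),proj(n,[.542,.084,.01])))
    b,g,r=[c.astype(int) for c in cv2.split(im[n])]
    B[n]=hull(comp((r>g*0.85)&(r>85),proj(n,[.46,-.232,.038])))
    print(n,J[n].sum(),B[n].sum())
    o=im[n].copy()
    for m in(J[n],B[n]):
        c,_=cv2.findContours(m.astype(np.uint8),0,1); cv2.drawContours(o,c,-1,(255,0,255),1)
    im[n]=o
for nm,M,p0,a in(("jig",J,[.5424,.0836,1.69],(.25,.096,0,.012)),("bar",B,[.46,-.232,1.44],(.18,.026,.037,.038))):
    for s in(["scene"],["top"],["scene","top"]):
        x,f=fit({n:M[n] for n in s},p0,*a); print(nm,s,np.round(x,4),round(f,3))
cv2.imwrite("pics/m.png",np.hstack([cv2.resize(im["top"][150:290,170:470],None,fx=1.5,fy=1.5),cv2.resize(im["scene"][95:310,180:420],None,fx=1,fy=.977)]) if 0 else cv2.resize(im["scene"][95:310,180:420],None,fx=2.5,fy=2.5))
# network-based
q={"seat":[-1,0,32],"stop_top":[-91,0,43],"contact_face":[83,0,36.5],"bracket_top":[60,0,92],"stem":[60,0,134]}
obs={"seat":((339.4,167.9),(254.5,197.7)),"stop_top":((327.9,193.2),(291.8,193.2)),"contact_face":((348.6,142.9),(217.5,201.5)),"bracket_top":((344.8,136.6),(222.2,199.3)),"stem":((350.1,122.8),(215.5,194.7))}
from scipy.optimize import least_squares
def res(p):
    o=[]
    for k,v in q.items():
        v=np.array(v)/1e3;c,s=np.cos(p[2]),np.sin(p[2]);X=[p[0]+c*v[0]-s*v[1],p[1]+s*v[0]+c*v[1],v[2]+p[3]]
        for n,u in zip(("scene","top"),obs[k]): o+=list(proj(n,X)-u)
    return o
r=least_squares(res,[.54,.083,1.69,0],loss="soft_l1"); print("net",np.round(r.x,4),np.round(r.fun,1))
E
```

```text
scene 2698.0 966.0
top 3854.0 983.0
jig ['scene'] [0.5433 0.0939 1.7333] 0.116
jig ['top'] [0.5406 0.0918 1.7364] 0.161Traceback (most recent call last):
  File "<stdin>", line 16, in <module>
  File "fit.py", line 21, in fit
    r=minimize(f,p0,method="Nelder-Mead",options=dict(initial_simplex=np.array(p0)+np.array([[0,0,0],[.006,0,0],[0,.006,0],[0,0,.05]]),xatol=1e-5,fatol=1e-5)); return r.x,r.fun
    res = _minimize_neldermead(fun, x0, args, callback, bounds=bounds,
                               **options)
    fsim[j] = func(sim[j])
              ~~~~^^^^^^^^
    fx = function(np.copy(x), *(wrapper_args + args))
  File "fit.py", line 20, in <lambda>
    f=lambda p:sum(np.abs(hullmask(n,box(p,L,W,z0,z1))-m).sum()/m.sum() for n,m in masks.items())
               ~~~^^^^^^^^^^^^^^^^^^^^^^^^^^^^^^^^^^^^^^^^^^^^^^^^^^^^^^^^^^^^^^^^^^^^^^^^^^^^^^^
  File "fit.py", line 20, in <genexpr>
    f=lambda p:sum(np.abs(hullmask(n,box(p,L,W,z0,z1))-m).sum()/m.sum() for n,m in masks.items())
                          ~~~~~~~~^^^^^^^^^^^^^^^^^^^^
  File "fit.py", line 4, in hullmask
    uv=np.array([proj(n,p) for p in pts]); m=np.zeros((400,640),np.float32)
                 ~~~~^^^^^
  File "h.py", line 9, in proj
    p=P(n)@np.append(X,1); return p[:2]/p[2]
      ~^^^
  File "h.py", line 5, in P
    c=camera_params(n); return np.array(c["K"])@np.array(c["camera_from_world"])[:3]
ValueError: time passes only in moves, steps and waits
```

```bash
sed -i 's/^def P(n):/import functools\n@functools.lru_cache\ndef P(n):/' h.py
cat > est.py <<'E'
from fit import *
from scipy.optimize import least_squares
im={n:cv2.imread(f"pics/{n}0.png") for n in("scene","top")}
J,B={}, {}
for n in im:
    h=cv2.cvtColor(im[n],cv2.COLOR_BGR2HSV); H,S,V=cv2.split(h)
    J[n]=hull(comp((H<14)&(S>150)&(V>60),proj(n,[.542,.09,.01])))
    b,g,r=[c.astype(int) for c in cv2.split(im[n])]
    B[n]=hull(comp((r>g*0.85)&(r>85),proj(n,[.46,-.232,.038])))
    for m in(J[n],B[n]):
        c,_=cv2.findContours(m.astype(np.uint8),0,1); cv2.drawContours(im[n],c,-1,(255,0,255),1)
for nm,M,p0,a in(("jig",J,[.5424,.0936,1.71],(.25,.096,0,.012)),("bar",B,[.46,-.232,1.44],(.18,.026,.037,.038))):
    for s in(["scene"],["top"],["scene","top"]):
        x,f=fit({n:M[n] for n in s},p0,*a); print(nm,s,np.round(x,4),round(f,3))
cv2.imwrite("pics/m.png",np.vstack([cv2.resize(im["top"][150:290,170:470],(600,280)),cv2.resize(im["scene"][95:310,180:480],(600,320))]))
q={"seat":[-1,0,32],"stop_top":[-91,0,43],"contact_face":[83,0,36.5],"bracket_top":[60,0,92],"stem":[60,0,134]}
obs={"seat":((339.4,167.9),(254.5,197.7)),"stop_top":((327.9,193.2),(291.8,193.2)),"contact_face":((348.6,142.9),(217.5,201.5)),"bracket_top":((344.8,136.6),(222.2,199.3)),"stem":((350.1,122.8),(215.5,194.7))}
def res(p):
    o=[]
    for k,v in q.items():
        v=np.array(v)/1e3;c,s=np.cos(p[2]),np.sin(p[2]);X=[p[0]+c*v[0]-s*v[1],p[1]+s*v[0]+c*v[1],v[2]+p[3]]
        for n,u in zip(("scene","top"),obs[k]): o+=list(proj(n,X)-u)
    return o
r=least_squares(res,[.54,.083,1.69,0],loss="soft_l1"); print("net",np.round(r.x,4),np.round(r.fun,1))
E
python3 est.py
```

```text
jig ['scene'] [0.5435 0.0938 1.7273] 0.116
jig ['top'] [0.5408 0.0918 1.7366] 0.161
jig ['scene', 'top'] [0.5421 0.0923 1.7283] 0.295
bar ['scene'] [ 0.4579 -0.2318  1.4436] 0.094
bar ['top'] [ 0.4554 -0.2294  1.4462] 0.081
bar ['scene', 'top'] [ 0.4567 -0.2297  1.4484] 0.233
net [ 0.5432  0.085   1.7005 -0.0035] [-1.1  0.1 -1.5 -0.3 -0.9  0.2 -0.1 -0.8 -0.4  0.  -1.5 -0.2  1.8 -1.2
 -0.3 -1.8 -2.7  1.2  3.   0.7]
```

View pics/m.png

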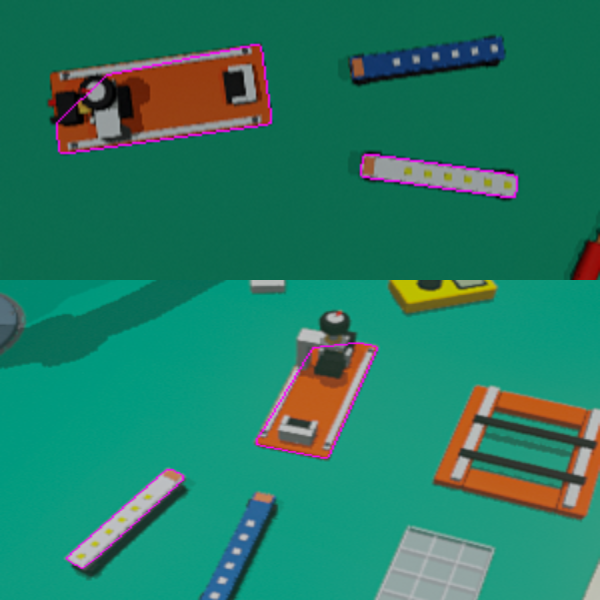

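```bash
cat > est2.py <<'E'
from fit import *
im={n:cv2.imread(f"pics/{n}0.png") for n in("scene","top")}
M={};W={}
for n in im:
    H,S,V=cv2.split(cv2.cvtColor(im[n],cv2.COLOR_BGR2HSV))
    roi=hullmask(n,box([.542,.0935,1.708],.275,.12,0,.012))>0
    M[n]=hull((H<14)&(S>150)&(V>60)&roi); W[n]=np.ones((400,640))
u=proj("scene",[.5,.205,.03]); W["scene"][:int(180+0)]=1
# ignore the corner hidden by post/clamp
for n in im:
    for z in np.linspace(0,.15,30):
        for a in np.linspace(.03,.13,12):
            for b in (-.03,0,.03,.05):
                if a<.045 : continue
                if z>.02 or a<.1:
                    c,s=np.cos(1.706),np.sin(1.706); p=proj(n,[.543+c*a-s*b,.085+s*a+c*b,z]); 
                    if n=="scene": W[n][int(p[1]),int(p[0])]=0
W["scene"]=cv2.erode(W["scene"],np.ones((5,5)))
def run(s):
    f=lambda p:sum((W[n]*np.abs(hullmask(n,box(p,.25,.096,0,.012))-M[n])).sum()/M[n].sum() for n in s)
    p0=np.array([.542,.0935,1.705]);r=minimize(f,p0,method="Nelder-Mead",options=dict(initial_simplex=p0+np.array([[0,0,0],[.006,0,0],[0,.006,0],[0,0,.05]]),xatol=1e-5,fatol=1e-5));return r.x,r.fun
for s in(["scene"],["top"],["scene","top"]):
    x,f=run(s);print(s,np.round(x,4),round(f,3))
    for n in s:
        c,_=cv2.findContours((hullmask(n,box(x,.25,.096,0,.012))>.5).astype(np.uint8),0,1)
        if len(s)==1:cv2.drawContours(im[n],c,-1,(255,0,255),1)
im["scene"][W["scene"]==0]//=2
cv2.imwrite("pics/m2.png",np.vstack([cv2.resize(im["top"][150:290,170:470],(600,280)),cv2.resize(im["scene"][95:310,240:440],(600,320))]))
E
python3 est2.py
```

```text
['scene'] [0.5425 0.0951 1.7352] 0.042
['top'] [0.5419 0.093  1.7289] 0.024
['scene', 'top'] [0.5421 0.0939 1.7329] 0.072
```

View pics/m2.png

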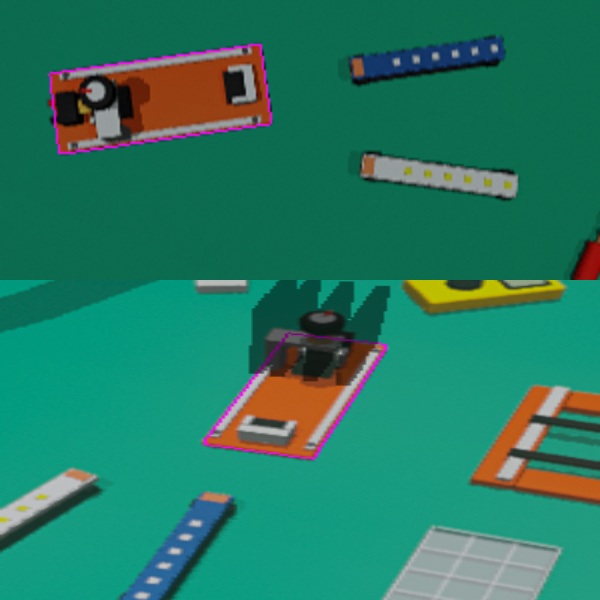

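```bash
cat > plan.py <<'E'
from h import *
JO=np.array([.5438,.0841]); JY=1.731; BO=np.array([.4567,-.2306]); BY=1.446
G,HZ=-.035,.009
FL={0:np.diag([1.,-1,-1]),1:np.diag([-1.,1,-1])}
def Rz(a): return R.from_euler("z",a).as_matrix()
def pose(o,yaw,xc,zc,th,y=0.,fl=0,g=None,z0=0.,dyaw=0.):
    """TCP pose for bar with copper bottom edge at (xc,y,zc) in frame (o,yaw), tilt th"""
    g=G if g is None else g
    J=Rz(yaw); Rb=Rz(dyaw)@R.from_euler("y",th).as_matrix()
    p=np.array([xc,y,zc])+Rb@np.array([-.09+g,0,HZ])
    p=J@p+np.array([o[0],o[1],z0]); return p,R.from_matrix(J@Rb@FL[fl]).as_quat()
def jig(xc,zc,th,fl=0,**k): return pose(JO,JY,xc/1e3,zc/1e3,np.deg2rad(th),fl=fl,**k)
def pick(dz,fl=0): return pose(BO,BY,.09,.024+dz,0,fl=fl)
E
python3 - <<'E'
from plan import *
print("h check",tri(proj("scene",[.4579,-.2318,.038]),proj("top",[.4554,-.2294,.038])))
T=np.deg2rad(11)
for fl in(0,1):
    L=[("pre",pick(.1,fl)),("pick",pick(0,fl)),("hi",jig(83-75*np.cos(T),34+75*np.sin(T)+50,11,fl)),("back",jig(83-75*np.cos(T),34+75*np.sin(T),11,fl)),("touch",jig(82,34,11,fl)),("in",jig(92,33,11,fl)),("flat",jig(92,33,0,fl))]
    for n,p in L:
        q=inverse_kinematics(*p); print(fl,n,np.round(p[0],3),None if q is None else np.round(q,2))
c=JO+(Rz(JY)@[.06,0,0])[:2]; print("knob",c)
for a in(0,1.5,-1.5): print(np.round(inverse_kinematics([*c,.142],R.from_matrix(Rz(a)@FL[0]).as_quat()),2), np.round(inverse_kinematics([*c,.25],R.from_matrix(Rz(a)@FL[0]).as_quat()),2))
print(read_ft_force(),read_ft_torque(),read_time_s())
E
```

```text
h check [ 0.4556573  -0.23020393  0.03266186]
0 pre [ 0.452 -0.265  0.133] [-0.19  0.37  0.76  2.03 -0.33  0.87  0.62]
0 pick [ 0.452 -0.265  0.033] [-0.06  0.53  0.61  2.06 -0.47  0.69  0.73]
0 hi [ 0.562 -0.026  0.131] [-0.64  0.4   0.6   1.96 -0.04  0.83  0.11]
0 back [ 0.562 -0.026  0.081] [-0.6   0.48  0.56  1.98 -0.08  0.73  0.13]
0 touch [0.55  0.046 0.067] [-0.7   0.49  0.52  1.99 -0.07  0.73 -0.02]
0 in [0.548 0.055 0.066] [-0.71  0.5   0.51  1.99 -0.07  0.73 -0.04]
0 flat [0.549 0.052 0.042] [-0.59  0.53  0.51  1.99 -0.39  0.71  0.31]
1 pre [ 0.452 -0.265  0.133] [-0.58  0.79  1.38  2.04 -0.89  1.12 -2.05]
1 pick [ 0.452 -0.265  0.033] [-0.53  1.14  1.36  2.08 -1.27  1.19 -1.83]
1 hi [ 0.562 -0.026  0.131] [-1.11  0.88  1.37  1.97 -0.81  1.03 -2.39]
1 back [ 0.562 -0.026  0.081] [-1.1   1.04  1.36  2.   -1.    1.04 -2.28]
1 touch [0.55  0.046 0.067] [ 0.69  0.9  -1.25  1.93  1.12  1.25  2.27]
1 in [0.548 0.055 0.066] [-0.32  0.45  0.05  1.97  0.25  0.76  2.84]
1 flat [0.549 0.052 0.042] [-1.13  1.14  1.36  2.01 -1.25  1.21 -2.2 ]
knob [0.53422884 0.14333169]
[-0.9   0.39  0.67  1.95 -0.3   0.9  -1.65] [-0.93  0.23  0.68  1.86 -0.16  1.11 -1.76]
[-0.8   0.36  0.55  1.95 -0.24  0.9  -0.2 ] [-0.84  0.22  0.57  1.86 -0.13  1.1  -0.29]
[ 0.63  0.7  -1.24  1.88  0.74  1.12  2.31] [ 0.65  0.48 -1.23  1.79  0.48  1.22  2.49]
[ 0.12661369 -0.48848241 -0.16522324] [ 0.0206436  -0.04109506  0.01425496] 1.2
```

```bash
python3 - <<'E'
from plan import *
move_ptp(*pick(.2)); print(read_time_s())
move_gripper(.06,80); print(read_time_s())
movel(*pick(0),speed=.2); print(read_time_s(),read_eef_pos(),read_ft_force())
move_gripper(.0,80); print(read_time_s(),read_finger_gap(),read_grasp_force(),read_ft_force())
p,q=pick(.03); movel(p,q,speed=.1); print(read_time_s(),read_ft_force(),read_ft_torque(),read_eef_pos())
for n in("scene","top"): cv2.imwrite(f"pics/{n}1.png",read_camera(n)[:,:,::-1])
E
python3 - <<'E'
import cv2
a=cv2.imread("pics/top1.png")[190:280,320:460]; b=cv2.imread("pics/scene1.png")[190:310,180:350]
import numpy as np
cv2.imwrite("pics/g1.png",np.hstack([cv2.resize(a,(400,257)),cv2.resize(b,(364,257))]))
E
```

```text
4.3
4.675
5.825 [ 0.45326939 -0.26604993  0.03401982] [ 0.08239992 -0.2335076   0.05591316]
6.2333 0.024165883759287868 78.98219704627991 [-1.31572327  0.64223144  6.27643249]
6.6833 [ 0.16016112 -0.24527481 -1.25997903] [-0.04776726 -0.00895218 -0.02441644] [ 0.45272712 -0.2652808   0.06348719]
```

View pics/g1.png

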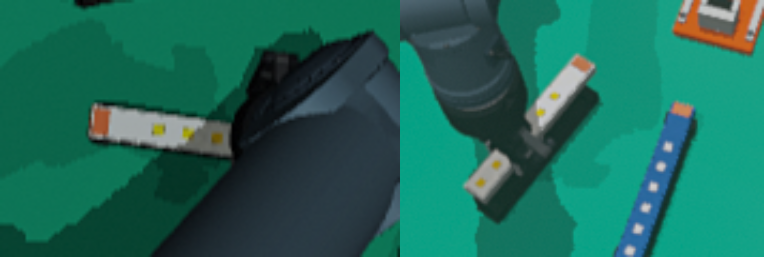

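```bash
cat > barfit.py <<'E'
from fit import *
def topface(pos,quat,dx,dy,dyaw,g,hz=.009,dims=(.18,.026,.014)):
    """bar top-face corners in world given tcp pose, in-bar-frame shifts"""
    Rb=R.from_quat(quat).as_matrix()@np.diag([1.,-1,-1])
    o=np.array(pos)-Rb@np.array([g,0,hz]); Rb2=Rb@R.from_euler("z",dyaw).as_matrix()
    return [o+Rb@np.array([dx,dy,0])+Rb2@np.array([a*.09,b*.013,.014]) for a in(-1,1) for b in(-1,1)]
def barmask(img,n,pos,quat,g):
    b,g_,r=[c.astype(int) for c in cv2.split(img)]
    X=np.array(topface(pos,quat,0,0,0,g)); c=X.mean(0)
    roi=hullmask(n,[c+(x-c)*[1.5,1.5,1.0] for x in X])>0
    roi=cv2.dilate(roi.astype(np.uint8),np.ones((5,5)))>0
    return roi&(r>g_*0.85)&(r>85)
E
python3 - <<'E'
from plan import *; from barfit import *
T=np.deg2rad(11); xb,zb=83-75*np.cos(T),34+75*np.sin(T)
p,q=pick(.12); movel(p,q,speed=.25)
move_ptp(*jig(xb,zb+50,11)); print(read_time_s())
pause(.2)
pos,quat=read_eef_pos(),read_tcp_rot(); cmd=jig(xb,zb+50,11)
print(pos,cmd[0],R.from_quat(quat).inv().__mul__(R.from_quat(cmd[1])).magnitude(),read_ft_force())
ims={}
for n in("scene","top"): ims[n]=read_camera(n)[:,:,::-1].copy(); cv2.imwrite(f"pics/{n}2.png",ims[n])
np.savez("s2.npz",pos=pos,quat=quat)
o=[]
for n in("scene","top"):
    m=barmask(ims[n],n,cmd[0],cmd[1],G); k=ims[n].copy(); k[m]=(255,0,255)
    for x in topface(*cmd,0,0,0,G): cv2.circle(k,tuple(np.round(proj(n,x)).astype(int)),0,(0,255,255),-1)
    c=proj(n,cmd[0]).astype(int); k=np.hstack([ims[n],k])
    for w in(0,640): o.append(cv2.resize(k[c[1]-50:c[1]+50,w+c[0]-65:w+c[0]+65],(390,300),interpolation=0))
cv2.imwrite("pics/b2.png",np.vstack([np.hstack(o[:2]),np.hstack(o[2:])]))
E
```

```text
8.325
[ 0.56106414 -0.02916942  0.13130797] [ 0.56160365 -0.02607899  0.13099644] 0.005269602054682226 [ 0.3335012  -0.50273717 -0.89765588]
```

View pics/b2.png

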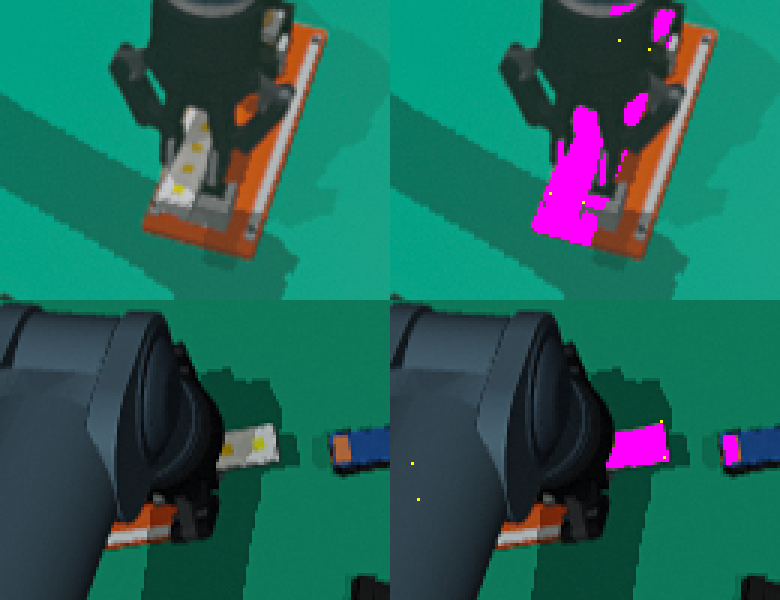

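```bash
python3 - <<'E'
from plan import *
T=np.deg2rad(11); xb,zb=83-75*np.cos(T),34+75*np.sin(T); cmd=jig(xb,zb+50,11)
a=[]
for i in range(10): pause(.02); a.append(read_eef_pos())
print(np.round(a,4)); print(read_qpos(),np.array(inverse_kinematics(*cmd))-read_qpos(),read_joint_vel(),read_time_s())
E
```

```text
[[ 0.5614 -0.0278  0.1313]
 [ 0.5614 -0.0276  0.1313]
 [ 0.5615 -0.0275  0.1312]
 [ 0.5615 -0.0273  0.1312]
 [ 0.5615 -0.0272  0.1312]
 [ 0.5616 -0.027   0.1312]
 [ 0.5616 -0.0269  0.1312]
 [ 0.5616 -0.0268  0.1312]
 [ 0.5616 -0.0267  0.1311]
 [ 0.5616 -0.0266  0.1311]]
[-0.79770893  0.45928969  0.8102098   1.96459752 -0.1845613   0.83424069
  0.23651602] [-7.65778291e-04  3.39944328e-04 -2.54510070e-04 -7.67988752e-05
  1.75258843e-05 -2.17084624e-05 -2.99769312e-05] [-7.89756941e-03  1.39408091e-03 -4.69979013e-03 -1.60419606e-03
  1.05010581e-03  1.28533328e-03  4.97163954e-05] 8.7917
```

```bash
cat > rel.py <<'E'
from plan import *; from barfit import *
def rfit(img,n,pos,quat,lo,hi,dohull=False):
    """fit dx,dy (bar frame) using only bar stretch lo..hi (bar x, m)"""
    Rb=R.from_quat(quat).as_matrix()@np.diag([1.,-1,-1]); o=pos-Rb@np.array([G,0,HZ])
    quad=lambda a,b,w,s=(0,0):[o+Rb@np.array([x+s[0],y+s[1],.014]) for x in(a,b) for y in(-w,w)]
    roi=hullmask(n,quad(lo,hi,.026))>.5
    b,g,r=[c.astype(int) for c in cv2.split(img)]; m=((r>g*.85)&(r>85)&roi).astype(np.uint8)
    m=cv2.morphologyEx(m,cv2.MORPH_CLOSE,np.ones((3,3)))
    m=hull(m) if dohull else m
    f=lambda s:np.abs((hullmask(n,quad(-.09,.09,.013,s))-m)*roi).sum()
    r=minimize(f,[0,0],method="Nelder-Mead",options=dict(initial_simplex=[[0,0],[.004,0],[0,.004]],xatol=1e-5,fatol=1e-3))
    return r.x*1e3,(Rb@np.array([*r.x,0]))*1e3,r.fun/m.sum()
E
python3 - <<'E'
from rel import *
p1=np.array([.4524,-.2651,.0632]); q1=pick(.03)[1]
s1,t1=cv2.imread("pics/scene1.png"),cv2.imread("pics/top1.png")
for a in((s1,"scene",p1,q1,-.12,.12,True),(t1,"top",p1,q1,.0,.12),): print(a[1],*[np.round(v,2) for v in rfit(*a)])
c=read_camera("top")[:,:,::-1].copy(); p=np.array(read_eef_pos()); print(p)
print("top2",*[np.round(v,2) for v in rfit(c,"top",p,np.array(read_tcp_rot()),-.12,-.065)])
cs=cv2.cvtColor(read_camera("scene"),cv2.COLOR_RGB2BGR);cv2.imwrite("pics/scene3.png",cs)
print("scene2",*[np.round(v,2) for v in rfit(cs,"scene",p,np.array(read_tcp_rot()),-.09,-.065)])
E
```

```text
scene [-2.1  -1.21] [ 0.94 -2.24  0.  ] 0.23
top [1.38 1.77] [-1.59  1.59  0.  ] 0.06
[ 0.56162232 -0.02634959  0.13112883]
top2 [0.5 1.8] [-1.86  0.19 -0.09] 0.06
scene2 [-2.03  0.41] [-0.09 -2.03  0.39] 0.26
```

```bash
sed -i 's/^JO=.*; JY=1.731;/JO=np.array([.5446,.0841]); JY=1.730;/' plan.py
cat >> plan.py <<'E'
def F(k=4):
    f=np.mean([(pause(.02),read_ft_force())[1] for _ in range(k)],0); return Rz(JY).T@f
def tip():
    """copper-bottom-edge in jig frame mm from actual TCP, plus tilt"""
    Rb=Rz(JY).T@R.from_quat(read_tcp_rot()).as_matrix()@FL[0]; p=Rz(JY).T@(np.array(read_eef_pos())-[*JO,0])
    return (p-Rb@np.array([-.09+G,0,HZ]))*1e3
E
python3 - <<'E'
from plan import *
T=np.deg2rad(11); X=lambda xc:jig(xc,34+(83-xc)*np.tan(T),11)
movel(*X(9.4)[:1],X(9.4)[1],speed=.1) ; pause(.3); f0=F(8); np.save("f0.npy",f0); print("f0",f0,tip(),read_time_s())
movel(*X(55),speed=.08); pause(.2); print(np.round(F()-f0,1),np.round(tip(),1))
for xc in range(58,80,3):
    movel(*X(xc),speed=.04); pause(.15); f=F()-f0; print(xc,np.round(f,1),np.round(tip(),1))
    if abs(f[0])>3 or abs(f[2])>4: break
print(read_time_s())
E
```

```text
f0 [-0.19040213 -0.12384074 -1.52311687] [ 9.47435557 -0.22748445 48.63587204] 9.975
[-0.1  0.1  0.5] [54.2 -0.1 39.6]
58 [0.9 0.3 0.3] [58.   0.  38.9]
61 [0.2 0.2 0.4] [61.  -0.  38.3]
64 [ 0.3 -0.   0.5] [63.9 -0.  37.7]
67 [0.3 0.3 0.5] [66.9  0.  37.1]
70 [0.3 0.  0.9] [70.   0.  36.5]
73 [0.5 0.3 0. ] [72.9 -0.  36. ]
76 [0.6 0.1 0.1] [75.9 -0.  35.4]
79 [-0.   0.3  0.7] [78.9  0.  34.8]
14.7083
```

```bash
python3 - <<'E'
from plan import *
f0=np.load("f0.npy"); T=np.deg2rad(11); Z=lambda xc:34+(83-xc)*np.tan(T)
for s in(1,-1):
    for y in(1,1.8,2.6,3.4):
        p,q=jig(79,Z(79),11,y=s*y/1e3); movel(p,q,speed=.04); pause(.12); f=F()-f0; print(s*y,np.round(f,1),np.round(tip(),1))
        if abs(f[1])>2: break
    movel(*jig(79,Z(79),11),speed=.04)
print(read_time_s())
E
```

```text
1 [0.5 0.1 0.4] [79.   1.  34.8]
1.8 [ 0.2 -0.2  0.6] [79.   1.7 34.8]
2.6 [ 0.2 -1.9  0.1] [79.  2. 35.]
3.4 [ 0.3 -4.1 -0.3] [79.   2.4 35.1]
-1 [0.1 0.2 0.1] [78.9 -0.7 34.7]
-1.8 [0.3 0.2 0.4] [79.  -1.8 34.8]
-2.6 [-0.1  0.5  0.4] [79.  -2.5 34.7]
-3.4 [-0.3  2.1  0.1] [78.9 -2.8 34.6]
18.675
```

```bash
python3 - <<'E'
from plan import *
f0=np.load("f0.npy"); y=-.45e-3; T=np.deg2rad(11)
z=34.5
for xc in np.arange(80,94,1.):
    movel(*jig(xc,min(z+.2,34+(83-xc)*np.tan(T)) if xc<83 else 34,11,y=y),speed=.03); pause(.12); f=F(3)-f0; print(xc,np.round(f,1),np.round(tip(),1))
    if f[0]<-6 or abs(f[2])>5: break
print(read_time_s(),read_finger_gap())
E
```

```text
80.0 [ 0.6  0.3 -0.1] [80.  -0.6 34.6]
81.0 [0.4 0.8 0. ] [80.9 -0.4 34.4]
82.0 [0.  0.  0.3] [81.9 -0.5 34.2]
83.0 [-2.2  0.1  0.8] [82.4 -0.5 34. ]
84.0 [-3.3  0.4  0.2] [83.6 -0.5 34. ]
85.0 [-4.7  0.4  0.9] [84.7 -0.5 34. ]
86.0 [-5.6  0.4  1.6] [85.4 -0.5 34. ]
87.0 [-5.8  0.7  2. ] [85.9 -0.5 34. ]
88.0 [-6.2  0.2  1.8] [86.5 -0.5 34. ]
22.425 0.02458159635784118
```

```bash
python3 - <<'E'
from plan import *
f0=np.load("f0.npy"); y=-.45e-3
for xc in np.arange(89,96,1.):
    movel(*jig(xc,34,11,y=y),speed=.03); pause(.25); f=F(3)-f0; t=tip(); print(xc,np.round(f,1),np.round(t,1))
    if f[0]<-12.5 or abs(f[2])>7 or t[0]>91.9: break
print(read_time_s(),read_finger_gap())
E
```

```text
89.0 [-6.3  0.3  1.8] [87.1 -0.5 34. ]
90.0 [-6.9 -0.2  1.3] [87.6 -0.5 34. ]
91.0 [-7.6 -0.   2. ] [88.2 -0.5 34.1]
92.0 [-8.1 -0.1  1.9] [88.8 -0.5 34.1]
93.0 [-8.6  0.2  2.7] [89.4 -0.5 34.1]
94.0 [-9.4  0.3  1.9] [89.9 -0.5 34. ]
95.0 [-9.9  0.1  2.5] [90.5 -0.4 34.1]
26.275 0.024721870655823965
```

```bash
python3 - <<'E'
from plan import *
f0=np.load("f0.npy"); y=-.45e-3
L=[(98,34,11),(98,33.8,9),(98,33.6,7),(98,33.4,5),(98,33.2,3.5),(98,33,2),(97.5,33,1),(97.5,33,0)]
for xc,z,th in L:
    movel(*jig(xc,z,th,y=y),speed=.03); pause(.25); f=F(3)-f0; t=tip(); print(xc,z,th,np.round(f,1),np.round(t,1))
    if f[0]<-14 or abs(f[2])>9 or f[0]>0 or t[0]>94: print("stop");break
print(read_time_s(),read_finger_gap(),read_ft_torque())
E
```

```text
98 34 11 [-11.6   0.5   2.7] [92.2 -0.5 34.1]
98 33.8 9 [-11.6   0.7   2.2] [92.3 -0.5 33.8]
98 33.6 7 [-11.    0.9   2. ] [92.3 -0.5 33.5]
98 33.4 5 [-11.5   1.    2.5] [92.4 -0.5 33.2]
98 33.2 3.5 [-11.2   0.9   2.8] [92.5 -0.6 33. ]
98 33 2 [-11.4   1.1   2.5] [92.6 -0.6 32.7]
97.5 33 1 [-11.    1.4   2.4] [92.3 -0.6 32.7]
97.5 33 0 [-10.6   1.6   1.8] [92.3 -0.7 32.6]
30.8583 0.02412837325897499 [-2.12226349 -0.10996757  0.11705481]
```

```bash
python3 - <<'E'
from plan import *
f0=np.load("f0.npy"); y=-.45e-3
for z in(32.4,31.8,31.2,30.6,30.):
    movel(*jig(97.5,z,0,y=y),speed=.03); pause(.15); f=F(3)-f0; print(z,np.round(f,1),np.round(tip(),1))
    if f[2]>5: break
for xc in np.arange(96.5,87,-1.5):
    movel(*jig(xc,z+.4,0,y=y),speed=.03); pause(.2); f=F(3)-f0; print(xc,np.round(f,1),np.round(tip(),1))
    if f[0]>-3: break
print(read_time_s())
for n in("scene","top"): cv2.imwrite(f"pics/{n}4.png",cv2.cvtColor(read_camera(n),cv2.COLOR_RGB2BGR))
E
```

```text
32.4 [-10.2   2.9   6.2] [92.3 -0.7 32.6]
96.5 [-10.4   1.6   3.8] [91.5 -0.7 32.6]
95.0 [-10.    1.8   3.2] [90.6 -0.7 32.7]
93.5 [-8.9  1.8  3.7] [89.7 -0.7 32.8]
92.0 [-7.3  1.8  4.4] [89.3 -0.7 33. ]
90.5 [-5.2  2.2  5.5] [89.2 -0.6 33.2]
89.0 [-3.4  3.3  6.7] [89.3 -0.5 33.4]
87.5 [-1.1  3.   8. ] [89.2 -0.5 33.6]
34.8083
```

```bash
python3 - <<'E'
from plan import *
f0=np.load("f0.npy"); y=-.45e-3
movel(*jig(90.5,32.4,0,y=y),speed=.03); pause(.3); t=tip(); print(np.round(F(3)-f0,1),np.round(t,1))
e=R.from_matrix(Rz(JY).T@R.from_quat(read_tcp_rot()).as_matrix()@FL[0]).as_euler("zyx",degrees=True); print("zyx",np.round(e,2))
move_gripper(.036); pause(.2); print(np.round(F(3)-f0,1),read_finger_gap(),np.round(tip(),1))
p,q=jig(90.5,33,0,y=y); p[2]+=.06; movel(p,q,speed=.08); p[2]+=.13; movel(p,q,speed=.3)
c=JO+(Rz(JY)@[-.15,0,0])[:2]
print(read_time_s())
for n in("scene","top"): cv2.imwrite(f"pics/{n}5.png",cv2.cvtColor(read_camera(n),cv2.COLOR_RGB2BGR))
a=cv2.imread("pics/top5.png")[150:250,180:330]; b=cv2.imread("pics/scene5.png")[105:215,280:400]
cv2.imwrite("pics/r5.png",np.hstack([cv2.resize(a,(420,280)),cv2.resize(b,(360,280)) if 0 else cv2.resize(b,(305,280))]))
E
```

```text
[-5.4  3.4  9.4] [89.3 -0.6 33.2]
zyx [-0.01  0.05 -0.01]
[-0.2 -0.2  1.2] 0.03597993903405462 [91.2 -0.4 32.3]
37.525
```

View pics/r5.png

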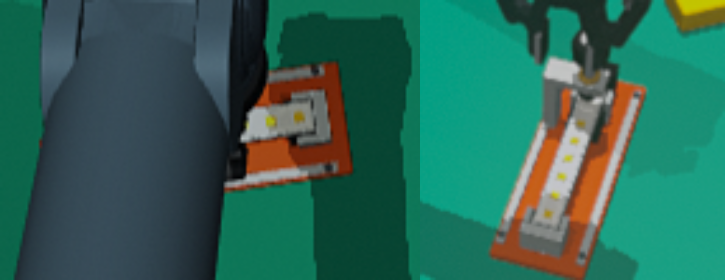

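```bash
cat > knob.py <<'E'
from plan import *
KC=JO+(Rz(JY)@[.060,-.00045,0])[:2]
def kpose(phi,R0,dz=.008): # phi clockwise turned
    return np.array([*KC,.134+dz-.006*phi]),R.from_matrix(Rz(-phi)@R0).as_quat()
def FT(k=5):
    a=[(pause(.02),np.r_[read_ft_force(),read_ft_torque()])[1] for _ in range(k)]; return np.mean(a,0)
E
python3 - <<'E'
from knob import *
q=np.array(inverse_kinematics([*KC,.22],R.from_matrix(Rz(.3)@FL[0]).as_quat())); print(np.round(q,2))
# orientation with q7=2.4: q7 up = yaw up
yaw=.3+(2.4-q[6]); R0=Rz(yaw)@FL[0]; np.save("R0.npy",R0)
q[6]=2.4; move_j(q); pause(.3); print(read_eef_pos(), np.abs(R.from_quat(read_tcp_rot()).as_matrix()-R0).max(), read_time_s())
move_gripper(.055,50)
p,o=kpose(0,R0); qq=inverse_kinematics(p,o); print(np.round(qq,2))
assert abs(qq[6]-2.4)<.5
movel(p,o,speed=.12); pause(.3); b=FT(8); np.save("b.npy",b); print(np.round(b,3),read_eef_pos()-p)
move_gripper(0,50); pause(.2); print(read_finger_gap(),np.round(FT()-b,3),read_eef_pos()-p,read_time_s())
E
```

```text
[-1.13  0.34  0.95  1.89 -0.31  1.07 -1.32]
[0.53558387 0.14329147 0.22005553] 0.0002390724535823452 39.8417
[-1.05  0.45  0.87  1.95 -0.43  0.93  2.49]
[ 0.111 -0.052 -0.171  0.011  0.001 -0.01 ] [0.00014345 0.00010803 0.00029076]
0.03457807628745754 [-3.534  0.829  5.298  0.208  0.721 -0.02 ] [-0.00075424  0.00072597  0.00044812] 42.0
```

```bash
python3 - <<'E'
from knob import *
R0=np.load("R0.npy"); b=np.load("b.npy"); rec=[]
def go(phi,sp):
    p,o=kpose(phi,R0); movel(p,o,speed=sp)
def act(): # actual clockwise turn mod 2pi near cmd
    M=R.from_quat(read_tcp_rot()).as_matrix()@R0.T; return -np.arctan2(M[1,0],M[0,0])
for phi in(.4,.8,1.2,1.6):
    go(phi,.006); f=FT(3)-b; print(phi,round(act(),3),np.round(f,2),read_time_s())
for phi in np.arange(1.7,2.21,.1):
    go(phi,.004); f=FT(4)-b; rec.append([phi,act(),*f]); print(round(phi,2),round(rec[-1][1],3),np.round(f,2),read_time_s())
    if abs(f[5])>.33: break
np.save("rec.npy",rec); print(read_qpos()[6],read_eef_pos()-kpose(phi,R0)[0])
E
```

```text
0.4 0.401 [-4.01  1.12  5.65  0.27  0.8  -0.22] 42.6
0.8 0.801 [-4.11  1.85  6.32  0.38  0.78 -0.19] 43.2
1.2 1.2 [-3.92  0.99  6.2   0.39  0.77 -0.21] 43.8
1.6 1.6 [-3.84  1.9   6.15  0.46  0.73 -0.19] 44.4
1.7 1.7 [-4.43  1.96  6.21  0.46  0.71 -0.26] 44.7667
1.8 1.8 [-4.21  1.9   5.8   0.48  0.68 -0.25] 45.1333
1.9 1.9 [-4.2   1.88  6.21  0.46  0.66 -0.24] 45.5
2.0 2.0 [-3.92  2.15  6.23  0.48  0.61 -0.24] 45.8667
2.1 2.1 [-4.27  2.2   5.97  0.49  0.6  -0.23] 46.2333
2.2 2.2 [-4.18  1.73  5.76  0.44  0.6  -0.24] 46.6
0.6520370316139354 [-0.00055349  0.0014127   0.00043657]
```

```bash
python3 - <<'E'
from knob import *
R0=np.load("R0.npy"); b=np.load("b.npy"); rec=np.load("rec.npy").tolist()
cv2.imwrite("pics/scene6.png",cv2.cvtColor(read_camera("scene"),cv2.COLOR_RGB2BGR))
base=np.array(rec)[:,7].mean()
for phi in np.arange(2.3,3.7,.1):
    p,o=kpose(phi,R0); movel(p,o,speed=.004); f=FT(4)-b; rec.append([phi,phi,*f]); print(round(phi,2),np.round(f,3)[[0,1,2,5]],round(read_time_s(),1))
    if len(rec)>1 and abs(rec[-1][7]-base)+abs(rec[-2][7]-base)>.11: break
np.save("rec.npy",rec)
u=proj("scene",[*KC,.13]).astype(int); a=cv2.imread("pics/scene6.png")[u[1]-50:u[1]+50,u[0]-60:u[0]+60]; cv2.imwrite("pics/k6.png",cv2.resize(a,(600,500)))
E
```

```text
2.3 [-3.982  1.813  5.535 -0.212] 47.0
2.4 [-3.368  1.784  5.56  -0.252] 47.4
2.5 [-3.692  2.27   6.009 -0.218] 47.8
2.6 [-2.869  2.269  5.564 -0.227] 48.1
2.7 [-3.643  1.866  5.821 -0.222] 48.5
2.8 [-3.357  2.059  5.717 -0.243] 48.9
2.9 [-3.144  2.441  5.25  -0.22 ] 49.2
3.0 [-3.221  2.479  5.355 -0.214] 49.6
3.1 [-3.265  2.561  5.399 -0.201] 50.0
3.2 [-3.005  2.653  4.976 -0.185] 50.3
3.3 [-2.891  2.08   4.938 -0.144] 50.7
```

View pics/k6.png

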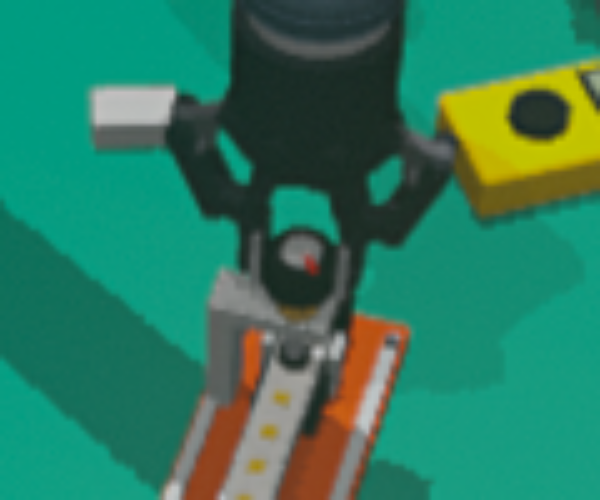

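```bash
python3 - <<'E'
from knob import *
from scipy.optimize import curve_fit
R0=np.load("R0.npy"); b=np.load("b.npy"); rec=np.load("rec.npy").tolist()
for phi in(3.36,3.42):
    p,o=kpose(phi,R0); movel(p,o,speed=.004); f=FT(12)-b; rec+=[[phi,phi,*f]]*2; print(phi,np.round(f,3)[[0,1,2,5]],round(read_time_s(),1))
a=np.array(rec)[3:]
k=lambda x,c,p,s:c+s*np.maximum(0,x-p)
for nm,g,p0,bd in(("free",k,[-.225,3,.2],([-1,2,.05],[1,3.4,.5])),("s.216",lambda x,c,p:k(x,c,p,.216),[-.225,3],(-np.inf,np.inf))):
    r,cv=curve_fit(g,a[:,0],a[:,7],p0=p0,bounds=bd); print(nm,np.round(r,3),np.round(np.sqrt(np.diag(cv)),3))
np.save("rec.npy",rec); print(read_qpos()[6])
E
```

```text
3.36 [-3.068  2.247  5.398 -0.128] 51.1
3.42 [-2.736  2.304  5.495 -0.12 ] 51.6
free [-0.231  2.961  0.245] [0.003 0.039 0.026]
s.216 [-0.231  2.92 ] [0.003 0.024]
-0.4275329592424275
```

```bash
python3 - <<'E'
from knob import *
R0=np.load("R0.npy"); b=np.load("b.npy")
p,o=kpose(3.47,R0); movel(p,o,speed=.004); pause(.2); print(np.round(FT(6)-b,3))
move_gripper(.06); pause(.1); print(np.round(FT(4)-b,2),read_finger_gap())
p[2]+=.12; movel(p,o,speed=.2); print(read_time_s())
q=np.array(read_qpos()); q[0]+=1.0; move_j(q); pause(.3); print(read_eef_pos(),read_time_s())
for n in("scene","top"): cv2.imwrite(f"pics/{n}7.png",cv2.cvtColor(read_camera(n),cv2.COLOR_RGB2BGR))
a=cv2.imread("pics/top7.png")[150:290,170:470]; c=cv2.imread("pics/scene7.png")[95:235,280:420]
cv2.imwrite("pics/f7.png",np.hstack([cv2.resize(a,(450,320)),cv2.resize(c,(340,320))]))
E
```

```text
[-2.911  2.004  5.823  0.271  0.518 -0.039]
[-0.55  0.08  0.08 -0.04 -0.02  0.02] 0.06000697321949034
53.4167
[ 0.41042202 -0.37204796  0.24048224] 55.6333
```

View pics/f7.png

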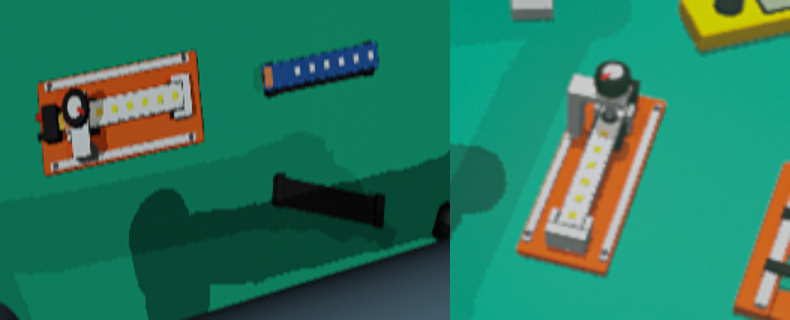

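```bash
python3 -c "
from bench import *
print(sign_off())"
```

```text
the job is handed in; nothing more can be done
None
```

I handed the job in at about 56 s. The silver bar lies flat in the jig, copper end in the spring contact and plain end behind the stop. I turned the knob clockwise to 3.47 rad, about 30° past the pad's estimated touch at 2.94 rad (from noisy torque readings), then let go; the blue bar was not touched.

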